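# Wring a gauge block onto the setting base

## Task

Make up the setting height on the filing bench: of the three loose ground-steel blocks, take the one whose bottom face matches the top of the fixed steel block on its dark foot and wring it on. Lay it flat on the fixed block so that only about half of its length overlaps, then slide it along, flat and without lifting it off, until the two faces cover each other fully with their edges in line, and let go. Do not lower it straight onto its final place, and leave the other two loose blocks where they are.

Things in the scene. Friction and masses are not known exactly. Their poses are not given: they have to be found in the camera images.
- base_block: fixed ground-steel block, 70 (x) x 40 (y) x 28 mm high, standing on the centre of a dark cast foot 130 x 90 x 12 mm, bolted to a dark green bench mat. Origin: centre of the foot's underside (on the mat, whose top is 3 mm above the work surface); x along the block's length, z up. The bare flat top face lies 40 mm above the origin. Its place and heading vary.
- block: the matching loose block: ground steel, 70 (x) x 40 (y) x 30 mm high, about 0.65 kg, lying on the mat on its 70 x 40 face. Origin: centre of its underside; x along its length, z up. On the fixed block its origin is 40 mm above the fixed block's body origin. Half a turn makes no difference. It can be gripped from above across its 40 mm width.
- short_block: bystander to leave alone: loose ground-steel block with a square face, 40 x 40 x 30 mm high, on the mat. Origin: centre of its underside.
- thin_block: bystander to leave alone: loose narrow ground-steel block, 70 (x) x 18 (y) x 30 mm high, on the mat. Origin: centre of its underside.
There are look-alikes about, which are no part of the job. Leave any green or turquoise look-alike of the block alone.

How it is judged:
On the way, in this order (a step that is already met when the one before it is completed fails the run):
1. the matching block lies flat on the fixed block's top, only partly overlapping (centres 18 to 50 mm apart) (z of block in the frame of base_block between 0.036 and 0.044 m and angle between block's own z axis and vertical below 0.1 rad and contact force between block and base_block above 0.3 N and horizontal distance between block and base_block between 0.018 and 0.05 m), for 0.1 s.
2. it has been slid until the faces cover each other (z of block in the frame of base_block between 0.036 and 0.044 m and angle between block's own z axis and vertical below 0.1 rad and contact force between block and base_block above 0.3 N and x of block in the frame of base_block between -0.01 and 0.01 m and y of block in the frame of base_block between -0.01 and 0.01 m and angle between the x axis of block and the x axis of base_block, either way round below 0.175 rad), for 0.1 s.
At the end, for the whole second after the job is handed in: The matching block lies flat on the fixed block's top face, released and at rest, its centre within 10 mm of the fixed block's along both its length and its width, and its length within 10 degrees of the fixed block's (all of step 2 and linear speed of block below 0.01 m/s and contact force between block and the fingers below 0.1 N); the robot touches nothing.
It fails at once if the matching block is held just above its final place (centres within 14 mm, 5 to 25 mm off the face) instead of being slid there (horizontal distance between block and base_block below 0.014 m and z of block in the frame of base_block between 0.045 and 0.065 m).
It fails at once if the square block is moved by more than 25 mm (distance of short_block from where it was at the start of the episode above 0.025 m).
It fails at once if the narrow block is moved by more than 25 mm (distance of thin_block from where it was at the start of the episode above 0.025 m).
It also fails if it takes over 40 s, if anything falls off the work surface, if the arm or the gripper's body presses on something with over 40 N, if the wrist force passes 120 N, or if a joint passes its speed limit or range.

## Robot

A 6-joint arm with a two-finger parallel gripper is mounted at the origin on the work surface. World frame = base frame: x ahead of the robot, y to its left, z up, the work surface at z = 0. Lengths are in m, angles in rad, forces in N, time in s.
With the tool pointing down it reaches from about 0.25 to 0.775 m from the base axis. Payload 4 kg.
Tool frame: the origin (TCP) lies on the centre line of the jaws, within the pads' length; the fingertips stand 14 mm ahead of it and the grasp point (between the pads) lies 5 mm behind it (robot.tcp_to_tips is the distance from the TCP to the fingertips, in m); z points along the fingers, y is the line along which they close (so a half turn about z gives the same grasp; the last joint's range is limited). The gripper opens to 94 mm and grips with 3 to 60 N. Pads are 16 mm wide; open, the fingers measure 119 mm over their backs; the gripper's body (75 mm by 177 mm) begins 78 mm behind the grasp point.
Start: joints at [1.032, 0.087, 1.371, -0, 1.684, -0.103], TCP at [0.232, 0.499, 0.22] pointing down, gripper open.
Joint ranges: [-3.1, 3.1], [-0.76, 2.03], [0.27, 2.55], [-1.08, 4.22], [0.17, 2.65], [-2.57, 2.57]. Speed limits (rad/s): [2.79, 2.79, 3.14, 3.14, 3.14, 3.14].

## Interface

Orientations are given as [roll, pitch, yaw] about the fixed x, y, z axes, in that order (R = Rz(yaw) Ry(pitch) Rx(roll)).
In Python, from bench import robot gives the robot as it stands.
- The arm moves only by the tool carry_out, never from a script. Its argument "increments" is a list of rows, each a list of 3 entries, a list of its own where there are three numbers: the closure in counts, from 0 (fully open) to 255 (shut), then the shift along the tool's x, y, z in mm, then the turn about the tool's z in degrees. In form: [[fingers, [dx, dy, dz], twist], ...]. A call has 1 to 8 rows; each row shifts and turns the commanded pose from where the row before left it, along the tool's axes as they then stand; what a row does not reach is not made up. A row lasts 1/10 s, in which the tool goes at most 50 mm and 8.59 degrees, less where a joint would pass 70% of its speed; a pose out of reach is approached as far as the arm can. A call with a gripper value outside its range is refused whole. The fingers move at their own pace and stop on an object; the grip force is fixed at half the most. Time passes only in rows, so rows that do not move let the fingers close. It gives the time, the measured TCP pose, the force, the opening and the grip force at its end, in the units of the state.
- robot.get_obs(): the state, without advancing time (a new reading comes with each control period).
- robot.snapshot(name): name is "scene" or "top" or "wrist"; returns the picture (400x640x3 uint8, blue, green, red); there is no depth.
- robot.get_calibration(name): a dict with "vfov" (degrees; the focal length in pixels is half the picture's height over the tangent of half this angle, whatever the lens; pixels are square), "cx", "cy" (the principal point, pixels), "k1" (the pictures are not rectified: a ray, as slopes to the right and down, at radius r is drawn at 1 + k1 r^2 times it, then the intrinsics apply), "T" (4x4, takes a point from camera to world coordinates). Camera axes: x right, y down, z forward; pixel columns grow to the right and rows downward; lengths in m; the calibration is good to about 2 mm. A picture is of the moment at which its call begins: read the wrist's pose just before it. get_calibration takes no time and is no camera call; for the wrist camera it gives the pose at the moment of the call.
- robot.close_job(): hands the job in; it is judged then, once.
The state is a dict: "time": time; "joint_positions": joint angles; "qvel": joint speeds; "joint_torque": joint torques, N m; "tool_pos": TCP position; "ee_rot": TCP orientation; "wrist_force": force on the tool from outside, world axes, zero at the start; "wrist_torque": the same for the moment, N m; "width": finger opening in m; "finger_force": force on a finger pad.
Only numpy, scipy, OpenCV 4.12 (cv2) and the standard library are available. Lean on these libraries where they do the work, as an engineer would, in place of code of your own. Each camera call takes 0.05 s, during which the arm holds its last target. There are 200 camera calls.

## Working session

There is one attempt and no reset: what is moved stays moved. The work goes in short steps, Python scripts to look and compute and a tool call to move; the robot and the scene stay as the last step left them, time stands still between calls to the robot, and variables do not carry over. Pictures are saved under pics/ and viewed, at most 10 in all, crops included, and the job is handed in when it is done.

Besides the shell and the picture viewer there is one more tool, called after "Call:" in YAML: its name, and indented under it one key for each argument. carry_out: Moves the arm, as the interface text tells. Its arguments: {"type":"object","properties":{"increments":{"type":"array","items":{"type":"array"}}},"required":["increments"]}

```bash
mkdir -p pics
cat > h.py <<'E'
import numpy as np, cv2
from bench import robot
def ray(c,uv):
    f=200/np.tan(np.radians(c["vfov"]/2)); K=np.array([[f,0,c["cx"]],[0,f,c["cy"]],[0,0,1]])
    d=np.array([(uv[0]-c["cx"])/f,(uv[1]-c["cy"])/f]); s=d.copy()
    for _ in range(20): s=d/(1+c["k1"]*(s@s))
    T=np.array(c["T"]); return T[:3,3],T[:3,:3]@np.array([s[0],s[1],1])
def onz(c,uv,z):
    o,d=ray(c,uv); return (o+d*(z-o[2])/d[2])[:2]
E
python3 - <<'E'
from h import *
for n in("top","scene"):
    print(n,robot.get_calibration(n)); cv2.imwrite(f"pics/{n}0.png",robot.snapshot(n))
E
```

```text
top {'vfov': 47.167939418516276, 'cx': 316.58196895204856, 'cy': 202.66391970664978, 'k1': -0.09852190069026401, 'T': array([[ 0.01520644, -0.99311688,  0.11613626,  0.48488228],
       [-0.99948932, -0.01836224, -0.02615182,  0.01546709],
       [ 0.02810434, -0.11567928, -0.99288894,  0.96344173],
       [ 0.        ,  0.        ,  0.        ,  1.        ]])}
scene {'vfov': 48.12941369594488, 'cx': 326.31056739619373, 'cy': 205.09985200488353, 'k1': -0.1100718565438363, 'T': array([[ 0.63626566,  0.49770704, -0.58945204,  1.09378646],
       [ 0.77137942, -0.42214271,  0.47620303, -0.42190305],
       [-0.01182328, -0.75768281, -0.65251588,  0.65431681],
       [ 0.        ,  0.        ,  0.        ,  1.        ]])}
```

View pics/top0.png

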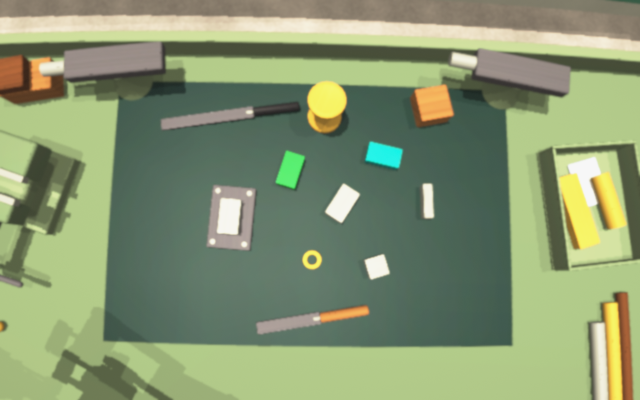

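View pics/scene0.png

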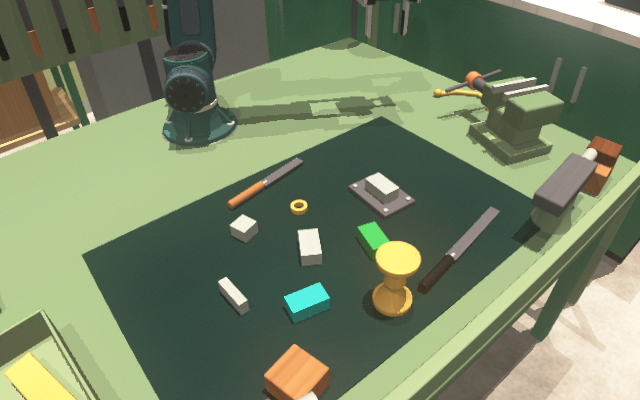

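The top view shows five candidates. Grey steel: (342,203) at about 70x40, (377,267) square, (428,201) narrow. Coloured look-alikes: green (290,170) and turquoise (384,155). The fixed block is on its dark foot at (230,217). Only (342,203) is both steel and the same face as the fixed block. I'll confirm this in a crop and measure.

```bash
cat > m.py <<'E'
from h import *
def rects(img,c,zs,thr=110):
    hsv=cv2.cvtColor(img,cv2.COLOR_BGR2HSV)
    m=((hsv[...,2]>thr)&(hsv[...,1]<60)).astype(np.uint8)
    out=[]
    for k in cv2.findContours(m,cv2.RETR_EXTERNAL,cv2.CHAIN_APPROX_NONE)[0]:
        if cv2.contourArea(k)<150: continue
        for z in zs:
            P=np.array([onz(c,p,z) for p in k[:,0].astype(float)])*1000
            (x,y),(w,h),a=cv2.minAreaRect(P.astype(np.float32))
            if w<h: w,h,a=h,w,a-90
            u=k[:,0].mean(0)
            if max(w,h)<100: out.append((u.round(),z,round(x,1),round(y,1),round(w),round(h),round((a+90)%180-90,1)))
    return out
E
python3 - <<'E'
from m import *
i=robot.snapshot("top");c=robot.get_calibration("top")
for r in rects(i,c,(.033,.043)): print(*r)
cv2.imwrite("pics/crop.png",cv2.resize(i[130:290,200:450],None,fx=3,fy=3,interpolation=cv2.INTER_CUBIC))
o=robot.get_obs();print(o["tool_pos"],o["ee_rot"],o["width"])
w=robot.get_calibration("wrist");print(w)
E
```

```text
[428. 200.] 0.033 603.7 -240.0 76 25 -0.7
[428. 200.] 0.043 602.4 -237.3 75 25 -0.7
[ 12. 176.] 0.033 639.7 639.5 65 17 73.1
[ 12. 176.] 0.043 638.0 632.7 64 17 73.1
[0.23197156 0.49825001 0.21857911] [-3.13989283e+00 -1.78502239e-04  2.70581358e+00] 0.0942106472949997
{'vfov': 59.025305679753686, 'cx': 319.82245323152296, 'cy': 201.44662302206007, 'k1': -0.07466220967800215, 'T': array([[ 0.4224944 ,  0.88006602,  0.21675398,  0.1694314 ],
       [ 0.90636426, -0.4098333 , -0.1026669 ,  0.52777468],
       [-0.00152065,  0.23983425, -0.97081266,  0.38315085],
       [ 0.        ,  0.        ,  0.        ,  1.        ]])}
```

View pics/crop.png

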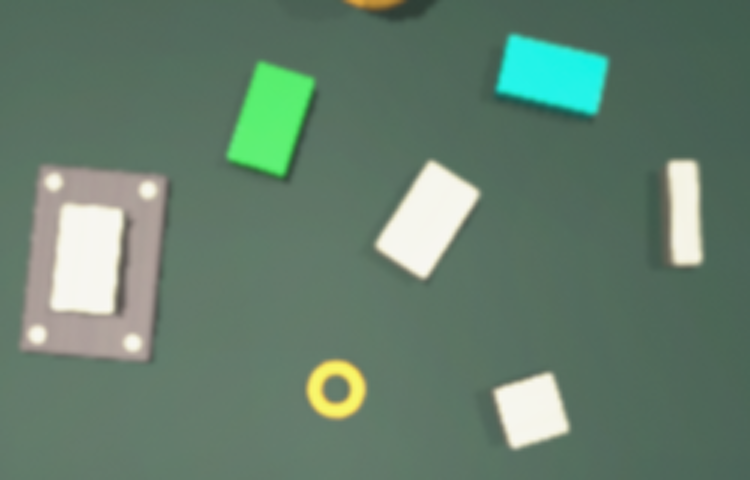

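The crop confirms it: the plain block at crop (428,220) has the same 70x40 face as the fixed block at (87,260). The square (531,410) and narrow (684,212) blocks don't match, and the green and turquoise ones are look-alikes. The mask needs a higher threshold.

```bash
sed -i 's/hsv\[...,2\]>thr)&(hsv\[...,1\]<60)/hsv[...,2]>thr)\&(hsv[...,1]<90)/; s/thr=110/thr=190/' m.py
python3 - <<'E'
from m import *
i=robot.snapshot("top");c=robot.get_calibration("top")
print(i[203,342],i[217,230],i[240,270])
for t in(170,210):
  for r in rects(i,c,(.033,.043),t): print(*r)
E
```

```text
[237 245 246] [240 246 247] [105 123  98]
[377. 266.] 0.033 466.2 -133.1 43 43 -71.3
[377. 266.] 0.043 466.4 -131.5 42 42 -71.3
[  7. 241.] 0.033 499.8 632.7 76 41 4.7
[  7. 241.] 0.043 499.7 626.1 75 41 4.7
[  5. 207.] 0.033 570.4 652.2 52 36 -15.7
[  5. 207.] 0.043 569.5 645.3 52 35 -15.7
[428. 200.] 0.033 602.6 -239.9 69 20 1.8
[428. 200.] 0.043 601.4 -237.2 68 20 1.8
[342. 203.] 0.033 594.7 -61.3 73 42 -32.0
[342. 203.] 0.043 593.6 -60.5 72 42 -32.0
[52. 66.] 0.033 884.7 575.4 58 34 -83.1
[52. 66.] 0.043 880.4 569.4 57 34 -83.1
[464.  60.] 0.033 914.6 -327.6 58 27 81.7
[464.  60.] 0.043 910.0 -323.9 58 27 81.7
[377. 266.] 0.033 466.2 -133.1 40 40 -71.3
[377. 266.] 0.043 466.4 -131.5 40 40 -71.3
[228. 216.] 0.033 563.7 169.8 73 42 -3.8
[228. 216.] 0.043 562.9 168.1 73 42 -3.8
[428. 200.] 0.033 602.6 -239.9 69 19 1.7
[428. 200.] 0.043 601.4 -237.1 68 19 1.7
[342. 203.] 0.033 594.7 -61.4 71 40 -32.0
[342. 203.] 0.043 593.5 -60.6 70 40 -32.0
[ 11. 181.] 0.033 626.3 640.1 71 39 70.8
[ 11. 181.] 0.043 624.8 633.3 70 39 70.8
[51. 66.] 0.033 882.9 576.3 56 24 -82.1
[51. 66.] 0.043 878.6 570.3 55 24 -82.1
[464.  59.] 0.033 915.6 -327.3 55 21 81.0
[464.  59.] 0.043 911.0 -323.7 54 21 81.0
```

Call:
carry_out:
  increments:
    - [0,[-35.3,-22.1,0],0]
    - [0,[-35.3,-22.1,0],0]
    - [0,[-35.3,-22.1,0],0]
    - [0,[-35.3,-22.1,0],0]
    - [0,[-35.3,-22.1,0],0]
    - [0,[-35.3,-22.1,0],0]
    - [0,[-35.3,-22.1,0],0]
    - [0,[-35.3,-22.1,0],0]

```text
time: 1.0
tool_pos: [0.4141, 0.2176, 0.2195]
ee_rot: [3.141, 0.0, 2.706]
wrist_force: [0.2, 0.3, 0.0]
width: 0.0939
finger_force: 0.0
```

Call:
carry_out:
  increments:
    - [0,[-35.3,-22.1,0],0]
    - [0,[-35.3,-22.1,0],0]
    - [0,[-35.3,-22.1,0],0]
    - [0,[-35.3,-22.1,0],0]
    - [0,[-35.3,-22.1,0],0]
    - [0,[-35.3,-22.1,0],0]
    - [0,[-35.3,-22.1,0],0]
    - [0,[-35.3,-22.1,0],7]

```text
time: 1.8
tool_pos: [0.5955, -0.0619, 0.2192]
ee_rot: [3.142, -0.0, 2.58]
wrist_force: [0.4, 0.7, -0.0]
width: 0.0937
finger_force: 0.0
```

Call:
carry_out:
  increments:
    - [0,[0,0,0],0]
    - [0,[0,0,0],0]

```text
time: 2.0
tool_pos: [0.5948, -0.0609, 0.2185]
ee_rot: [-3.141, -0.002, 2.583]
wrist_force: [-0.6, 0.2, -0.5]
width: 0.0939
finger_force: 0.0
```

```bash
cat > w.py <<'E'
from m import *
import sys
o=robot.get_obs();c=robot.get_calibration("wrist");i=robot.snapshot("wrist")
print(o["tool_pos"],np.degrees(o["ee_rot"]))
for t in(170,210):
  for r in rects(i,c,(.033,.043),t): print(t,*r)
cv2.imwrite(f"pics/{sys.argv[1]}.png",i)
E
python3 w.py w1
```

```text
[ 0.59479881 -0.0609211   0.21849965] [-1.79991097e+02 -1.21839652e-01  1.47987154e+02]
170 [407. 378.] 0.033 841.1 -93.2 78 38 56.7
170 [407. 378.] 0.043 832.4 -91.2 76 37 56.7
170 [170. 259.] 0.033 578.0 -240.4 21 19 2.3
170 [170. 259.] 0.043 576.9 -234.2 21 18 2.3
170 [620. 256.] 0.033 838.2 186.2 63 35 56.2
170 [620. 256.] 0.043 829.6 180.2 62 34 56.2
170 [  5. 253.] 0.033 473.3 -403.7 37 22 -46.5
170 [  5. 253.] 0.043 475.1 -392.9 36 21 -46.5
170 [316. 175.] 0.033 590.8 -59.3 60 40 -32.0
170 [316. 175.] 0.043 589.3 -58.3 59 39 -32.0
170 [188. 114.] 0.033 466.4 -133.0 41 40 -72.6
170 [188. 114.] 0.043 468.4 -129.9 40 39 -72.6
170 [510.  32.] 0.033 563.7 173.2 74 42 -3.9
170 [510.  32.] 0.043 562.9 167.5 71 41 -3.9
170 [454.   5.] 0.033 518.6 136.1 32 12 60.0
170 [454.   5.] 0.043 519.1 131.6 31 12 60.0
210 [170. 259.] 0.033 578.1 -240.4 20 17 2.8
210 [170. 259.] 0.043 576.9 -234.2 19 17 2.8
210 [313. 194.] 0.033 599.2 -73.4 29 23 -31.9
210 [313. 194.] 0.043 597.4 -72.0 28 23 -31.9
210 [318. 158.] 0.033 572.0 -47.6 40 16 57.9
210 [318. 158.] 0.043 571.0 -46.9 39 15 57.9
210 [188. 114.] 0.033 466.2 -133.0 39 39 -72.6
210 [188. 114.] 0.043 468.2 -129.9 38 38 -72.6
210 [510.  32.] 0.033 563.4 172.9 71 40 -4.0
210 [510.  32.] 0.043 562.7 167.2 69 39 -4.0
```

View pics/w1.png

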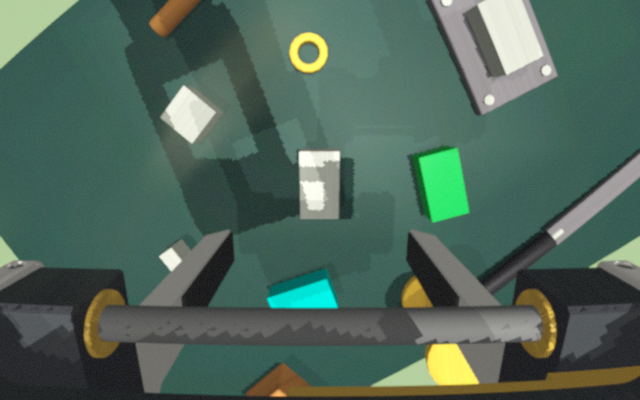

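The wrist view shows the steel block aligned between the fingers at (319,185), partly in shadow. The fixed block reads (563,168) mm, yaw -3.9°, which agrees with the top view. Descending and gripping.

Call:
carry_out:
  increments:
    - [0,[0,0,36],0]
    - [0,[0,0,36],0]
    - [0,[0,0,36],0]
    - [0,[0,0,36],0]
    - [0,[0,0,25],0]
    - [0,[0,0,17],0]
    - [0,[0,0,10],0]
    - [0,[0,0,0],0]

```text
time: 2.85
tool_pos: [0.5936, -0.059, 0.0224]
ee_rot: [-3.141, -0.003, 2.586]
wrist_force: [0.4, -0.2, 0.2]
width: 0.0939
finger_force: 0.0
```

Call:
carry_out:
  increments:
    - [220,[0,0,0],0]
    - [220,[0,0,0],0]
    - [220,[0,0,0],0]
    - [220,[0,0,0],0]
    - [220,[0,0,0],0]
    - [220,[0,0,0],0]
    - [220,[0,0,0],0]
    - [220,[0,0,0],0]

```text
time: 3.65
tool_pos: [0.5945, -0.061, 0.0234]
ee_rot: [-3.14, -0.0, 2.584]
wrist_force: [-0.7, -1.7, 1.4]
width: 0.0399
finger_force: 30.0
```

Call:
carry_out:
  increments:
    - [220,[0,0,-15],0]
    - [220,[0,0,-30],0]
    - [220,[0,0,-30],0]
    - [220,[0,0,-10],0]
    - [220,[0,0,0],-7]
    - [220,[0,0,0],-7]
    - [220,[0,0,0],-7]
    - [220,[0,0,0],-7]

```text
time: 4.45
tool_pos: [0.5937, -0.0598, 0.1063]
ee_rot: [3.14, -0.004, 3.077]
wrist_force: [0.2, -0.2, -6.9]
width: 0.0398
finger_force: 30.0
```

Call:
carry_out:
  increments:
    - [220,[10.1,28.3,0],0]
    - [220,[10.1,28.3,0],0]
    - [220,[10.1,28.3,0],0]
    - [220,[10.1,28.3,0],0]
    - [220,[10.1,28.3,0],0]
    - [220,[10.1,28.3,0],0]
    - [220,[10.1,28.3,0],0]
    - [220,[10.1,28.3,0],0]

```text
time: 5.25
tool_pos: [0.5282, 0.1722, 0.1066]
ee_rot: [-3.141, -0.004, 3.072]
wrist_force: [-0.9, 1.3, -7.0]
width: 0.0399
finger_force: 30.0
```

Call:
carry_out:
  increments:
    - [220,[0,0,0],0]
    - [220,[0,0,0],0]
    - [220,[0,0,0],0]

```text
time: 5.55
tool_pos: [0.5295, 0.1704, 0.1074]
ee_rot: [-3.141, -0.002, 3.072]
wrist_force: [0.2, 0.3, -7.2]
width: 0.0401
finger_force: 30.0
```

```bash
python3 w.py w2
python3 - <<'E'
from m import *
o=robot.get_obs();print(o["tool_pos"],np.degrees(o["ee_rot"]))
E
```

```text
[0.52954998 0.17039914 0.10744845] [-1.79946314e+02 -9.74507729e-02  1.76008468e+02]
170 [556. 324.] 0.033 634.1 354.1 30 16 89.2
170 [556. 324.] 0.043 626.9 346.6 29 15 89.2
170 [356. 205.] 0.033 524.5 195.8 18 10 -2.9
170 [356. 205.] 0.043 521.8 194.9 17 10 -2.9
170 [287. 214.] 0.033 526.7 148.2 29 17 -3.8
170 [287. 214.] 0.043 524.0 149.3 27 16 -3.8
170 [356.  81.] 0.033 443.8 200.9 73 71 -80.6
170 [356.  81.] 0.043 444.5 199.8 70 68 -80.6
170 [55.  3.] 0.033 375.2 7.1 28 8 81.5
170 [55.  3.] 0.043 378.8 14.2 27 7 81.5
[0.52981115 0.17025837 0.10776052] [-1.79964872e+02 -6.85569952e-02  1.75977688e+02]
```

View pics/w2.png

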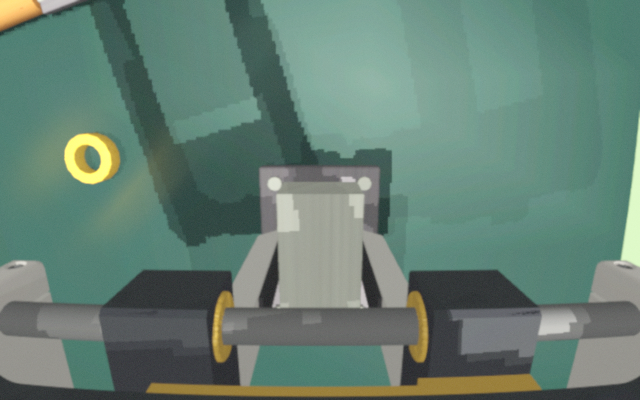

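The held block (columns 277–363) is centred on the foot (260–380) and parallel to it, offset toward the robot. Lowering, with small steps at the end.

Call:
carry_out:
  increments:
    - [220,[0,0,12],0]
    - [220,[0,0,12],0]
    - [220,[0,0,10],0]
    - [220,[0,0,6],0]
    - [220,[0,0,2],0]
    - [220,[0,0,0],0]

```text
time: 6.2
tool_pos: [0.5298, 0.171, 0.0659]
ee_rot: [-3.141, -0.001, 3.072]
wrist_force: [0.6, 1.2, -8.1]
width: 0.0397
finger_force: 30.0
```

Call:
carry_out:
  increments:
    - [220,[0,0,1],0]
    - [220,[0,0,1],0]
    - [220,[0,0,0],0]
    - [220,[0,0,0],0]

```text
time: 6.6
tool_pos: [0.5301, 0.1712, 0.0648]
ee_rot: [3.141, 0.001, 3.072]
wrist_force: [-0.7, 0.0, -6.7]
width: 0.0399
finger_force: 30.0
```

Call:
carry_out:
  increments:
    - [220,[0,0,1],0]
    - [220,[0,0,0],0]
    - [220,[0,0,0],0]

```text
time: 6.9
tool_pos: [0.53, 0.1711, 0.0635]
ee_rot: [3.141, 0.0, 3.072]
wrist_force: [-0.4, -0.2, -7.6]
width: 0.0399
finger_force: 30.0
```

Call:
carry_out:
  increments:
    - [220,[0,0,0.7],0]
    - [220,[0,0,0],0]
    - [220,[0,0,0],0]

```text
time: 7.2
tool_pos: [0.53, 0.1711, 0.0635]
ee_rot: [3.141, 0.0, 3.072]
wrist_force: [-2.6, 0.9, -2.7]
width: 0.0398
finger_force: 30.0
```

Call:
carry_out:
  increments:
    - [220,[0,0,0.7],0]
    - [220,[0,0,0],0]
    - [220,[0,0,0],0]

```text
time: 7.5
tool_pos: [0.53, 0.1711, 0.0634]
ee_rot: [3.141, 0.0, 3.072]
wrist_force: [-4.9, -0.6, 4.5]
width: 0.0399
finger_force: 30.0
```

Call:
carry_out:
  increments:
    - [220,[-3,-0.2,0],0]
    - [220,[-4,-0.2,0],0]
    - [220,[-5,-0.2,0],0]
    - [220,[-5,-0.2,0],0]
    - [220,[-5,-0.2,0],0]
    - [220,[-5,0,0],0]
    - [220,[-4,0,0],0]
    - [220,[-2,0,0],0]

```text
time: 8.3
tool_pos: [0.5623, 0.1686, 0.0635]
ee_rot: [3.14, -0.001, 3.072]
wrist_force: [-8.4, 0.5, 5.1]
width: 0.0399
finger_force: 30.0
```

Call:
carry_out:
  increments:
    - [220,[0,0,0],0]
    - [220,[0,0,0],0]
    - [220,[0,0,0],0]

```text
time: 8.6
tool_pos: [0.5626, 0.1685, 0.0634]
ee_rot: [3.14, -0.0, 3.072]
wrist_force: [-5.3, 1.0, 5.1]
width: 0.0397
finger_force: 30.0
```

```bash
python3 w.py w3
python3 - <<'E'
import cv2
i=cv2.imread("pics/w3.png");from h import robot
s=robot.snapshot("scene")
cv2.imwrite("pics/c3.png",cv2.vconcat([cv2.resize(i[130:330,220:440],(500,300),interpolation=3),cv2.resize(s[120:240,300:500],(500,300),interpolation=3)]))
E
```

```text
[0.56260966 0.16850058 0.06344643] [ 1.79926770e+02 -6.60784778e-03  1.76040189e+02]
170 [555. 324.] 0.033 635.3 318.9 23 14 87.1
170 [555. 324.] 0.043 628.0 311.4 22 13 87.1
170 [358. 300.] 0.033 605.2 186.9 15 14 14.5
170 [358. 300.] 0.043 599.5 186.2 14 14 14.5
170 [288. 247.] 0.033 568.1 150.6 64 15 -3.8
170 [288. 247.] 0.043 564.3 151.8 61 14 -3.8
170 [361. 209.] 0.033 549.5 192.6 24 14 1.7
170 [361. 209.] 0.043 546.6 191.6 23 13 1.7
170 [262. 142.] 0.033 506.3 140.7 10 9 85.7
170 [262. 142.] 0.043 505.7 142.4 9 9 85.7
170 [352. 143.] 0.033 512.6 187.9 48 27 86.2
170 [352. 143.] 0.043 511.6 187.1 45 25 86.2
170 [380.  24.] 0.033 449.6 206.8 21 15 84.2
170 [380.  24.] 0.043 451.8 205.0 20 15 84.2
210 [285. 212.] 0.033 546.7 149.8 20 7 -2.5
210 [285. 212.] 0.043 544.0 151.0 19 7 -2.5
210 [262. 142.] 0.033 506.3 141.0 8 8 85.7
210 [262. 142.] 0.043 505.7 142.6 8 8 85.7
210 [357. 147.] 0.033 512.7 190.1 41 25 86.2
210 [357. 147.] 0.043 511.7 189.2 39 23 86.2
```

View pics/c3.png

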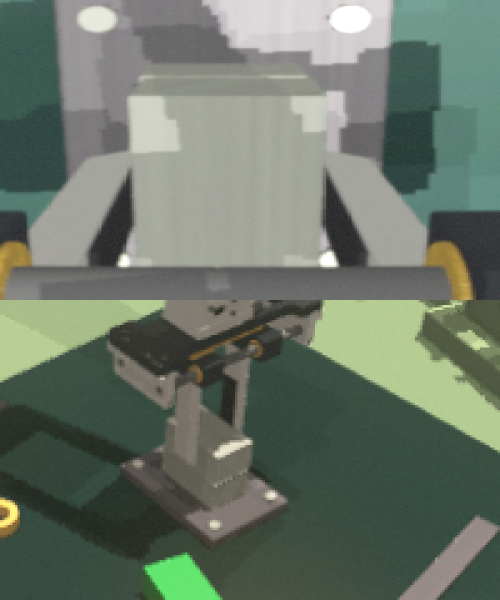

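Both crops show the block stacked flush on the fixed block, with edges in line to a couple of millimetres. Easing the pressure, opening and lifting off.

Call:
carry_out:
  increments:
    - [220,[0,0,-0.8],0]
    - [0,[0,0,0],0]
    - [0,[0,0,0],0]
    - [0,[0,0,0],0]
    - [0,[0,0,0],0]
    - [0,[0,0,0],0]
    - [0,[0,0,0],0]
    - [0,[0,0,0],0]

```text
time: 9.5
tool_pos: [0.5629, 0.1678, 0.0628]
ee_rot: [3.142, 0.0, 3.072]
wrist_force: [0.3, 0.1, -0.5]
width: 0.0917
finger_force: 0.0
```

Call:
carry_out:
  increments:
    - [0,[0,0,-10],0]
    - [0,[0,0,-25],0]
    - [0,[0,0,-35],0]
    - [0,[0,0,-35],0]
    - [0,[0,0,-25],0]
    - [0,[0,0,0],0]
    - [0,[0,0,0],0]

```text
time: 10.2
tool_pos: [0.563, 0.1678, 0.1934]
ee_rot: [3.141, 0.001, 3.072]
wrist_force: [0.3, -0.9, -1.2]
width: 0.0938
finger_force: 0.0
```

Run:
```python
from m import *
c=robot.get_calibration("wrist");i=robot.snapshot("wrist")
for t in(130,150,170,190):
  for r in rects(i,c,(.073,),t):
    if abs(r[2]-563)<40 and abs(r[3]-168)<40: print(t,*r)
cv2.imwrite("pics/w4.png",i)
```

```text
130 [319. 207.] 0.073 565.7 167.7 76 74 -4.0
150 [315. 221.] 0.073 577.2 166.8 73 52 86.0
150 [329. 182.] 0.073 548.9 176.1 40 26 -4.0
150 [302. 167.] 0.073 535.3 156.2 16 10 -4.8
170 [326. 231.] 0.073 589.9 172.3 54 21 85.9
170 [329. 182.] 0.073 549.2 176.1 39 25 -3.1
190 [320. 230.] 0.073 588.6 166.7 40 18 86.0
190 [326. 188.] 0.073 553.2 173.8 29 20 -4.0
```

View pics/w4.png

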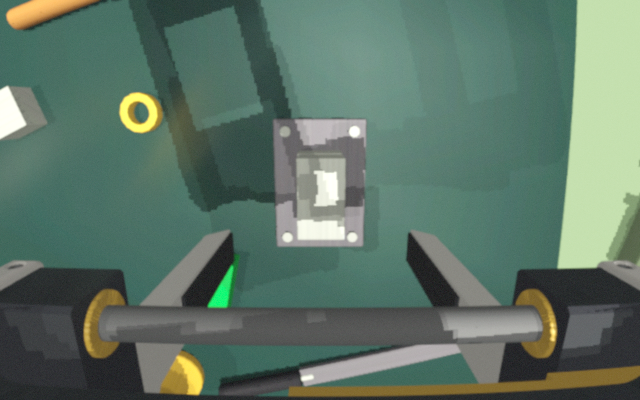

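The block's top spans columns 297–345 and rows 157–241, which fits a full 70x40 face. I'll check its centre by ray and hand in if it is close.

Run:
```python
from m import *
c=robot.get_calibration("wrist")
P=[onz(c,p,.073)*1000 for p in((297,157),(345,157),(345,241),(297,241))]
print(np.round(P),np.mean(P,0))
F=[onz(c,p,.015)*1000 for p in((274,120),(366,120),(363,245),(278,245))]
print(np.mean(F,0)); d=np.linalg.norm(np.mean(P,0)-np.mean(F,0)); print(d)
if d<7: print(robot.close_job())
```

```text
[[525. 152.]
 [528. 190.]
 [599. 187.]
 [596. 146.]] [562.004482   168.68920971]
[560.62639362 168.21924682]
1.4560194781331732
the job is handed in; nothing more can be done
None
```

The matching block was set down half-overlapping, slid flat along the fixed block and released, and the job is handed in; the last image put its centre about 1.5 mm from the foot's centre, but the judge's result was not shown.

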